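# Defibrillator trainer drill

## Robot

A 6-joint arm with a two-finger parallel gripper is mounted at the origin on the work surface. World frame = base frame: x ahead of the robot, y to its left, z up, the work surface at z = 0. Lengths are in mm, angles in rad, forces in N, time in s.
With the tool pointing down it reaches from about 325 to 875 mm from the base axis. Payload 4.4 kg.
Tool frame: the origin (TCP) lies on the centre line of the jaws, within the pads' length; the fingertips stand ahead of it and the grasp point (between the pads) lies 6 mm ahead of it (ctrl.tcp_to_tips is the z of the fingertips in the tool frame, in mm); z points along the fingers, y is the direction in which the jaws open and shut (so a half turn about z gives the same grasp; the last joint's range is limited). The gripper opens to 85 mm and grips with 20 to 120 N. Pads are 22 mm wide; open, the fingers measure 114 mm over their backs; the gripper's body (76 mm by 85 mm) begins 54 mm behind the grasp point. The pads swing forward as they close: fully open they stand 13 mm farther back than shut.
Start: joints at [1.042, 0.207, 1.542, -0, 1.393, -0.15], TCP at [212.114, 534.449, 256.282] pointing down, gripper open.
Joint ranges: [-2.73, 2.73], [-0.86, 2.22], [0.23, 2.46], [-1.11, 4.25], [0.08, 2.63], [-2.82, 2.82]. Speed limits (rad/s): [2.79, 2.79, 3.14, 3.14, 3.14, 3.14].

## Interface

Orientations are given as a 3x3 rotation matrix whose columns are the frame's x, y, z axes.
In Python, from plant import ctrl, sensors, optics gives the robot as it stands. Calls block until the motion is done:
- ctrl.move_ptp(position, orientation): joint-space move of the TCP to a pose.
- ctrl.move_l(position, rot=None, vel=150, threshold=None): straight line of the TCP; rot=None keeps the orientation; vel is the mean speed in mm/s. With threshold (N) it stops when the force on the tool has changed by that much, and returns True; else False.
- ctrl.set_joints(angles): joint-space move.
- ctrl.gripper_to(opening, force=None): finger opening in mm; force is the grip in N (None keeps the last); returns when the fingers have stopped.
- ctrl.hold(seconds).
- ctrl.solve_ik(position, orientation): joint angles nearest the present ones, or None.
- sensors.read_state(): the state.
- optics.grab_frame(name): name is "scene" or "top" or "wrist"; returns (picture, depth): 420x560x3 uint8, red, green, blue; 420x560 float32, mm along the optical axis (not along the pixel's ray), 0 where there is no reading.
- optics.camera_params(name): a dict with "mtx" (3x3 intrinsics, pixels), "R" (3x3) and "t" (3): a world point X has camera coordinates R X + t; the wrist camera has in their place "T_tool_cam" (4x4, takes a point from camera to tool coordinates, whose origin is the TCP and whose axes are the flange's). Camera axes: x right, y down, z forward; pixel columns grow to the right and rows downward; lengths in mm; the calibration is good to about 2 mm. The wrist camera is an equidistant fisheye: a pixel r from the principal point sees the ray r / f radians off the axis. A picture is of the moment at which its call begins: read the wrist's pose just before it. camera_params takes no time and is no camera call.
A pose or a line that the arm cannot do raises ctrl.MotionError and nothing moves.
- ctrl.finish_job(): hands the job in, once; it reports no verdict.
The state is a dict: "t": time; "q": joint angles; "qvel": joint speeds; "tau": joint torques, N m; "eef_pos": TCP position; "eef_rot": TCP orientation; "force": force on the tool from outside, world axes, zero at the start; "wrist_torque": the same for the moment, N m; "grip_width": finger opening in mm.
Only numpy, scipy, OpenCV 4.12 (cv2) and the standard library are available. Lean on these libraries where they do the work, as an engineer would, in place of code of your own. Each camera call takes 0.05 s, during which the arm holds its last target. There are 200 camera calls.

## Task

Run the defibrillator drill with light fingertip presses, in this order: press the green power button on the trainer until it stays down, press the blue electrode's disc down on the practice torso, then the yellow electrode's disc, and last press the orange shock button right in and let it spring back. Do not pick up or push anything about, leave the grey spare electrode and everything else alone, and finish with your hand clear.

Things in the scene. Friction and masses are not known exactly. Their poses are not given: they have to be found in the camera images.
- trainer: defibrillator trainer: loose grey case 200 x 200 x 51 mm, 0.9 kg or so, white top panel with a small screen, black carrying handle on its +x side; origin at the centre of its underside, z up. The green power button is on its top at x -45, y +50 mm in its frame, the orange shock button at x -45, y -50 mm. It may stand on either side of the table
- power_top (a point): centre of the top face of the green power button (36 mm diameter) on the trainer, 70 mm above the table when up, moves down with the button; a latching button: it stands 15 mm proud of its black collar when up, presses straight down 8 mm against a steady 3 N or so and then stays down
- power (a joint): travel of the green power button, m: 0 up (off), 0.008 fully down (on); counts as on beyond 0.005
- shock_top (a point): centre of the top face of the orange shock button (40 mm diameter) on the trainer, 70 mm above the table when up, moves down with the button; a spring button: it presses straight down 8 mm, from about 1.4 N at first to 5 N at the bottom, and springs back up when released
- shock (a joint): travel of the orange shock button, m: 0 up, 0.008 fully down; counts as pressed beyond 0.005
- torso: practice torso: loose skin-coloured plate about 270 x 250 x 40 mm, flat top, 0.95 kg or so, neck stub at its +x end; origin at the centre of its underside, z up. It lies on the other side of the table from the trainer and carries three electrodes
- electrode_blue: electrode with the blue disc: flat white backing 70 x 50 x 10 mm (long side along its x) with a blue stripe, loose, lying flat on the torso; origin at the centre of its underside, z up; a grey collar of 41 mm diameter rises 4 mm from its top and the blue disc of 32 mm diameter stands in the middle, its top 28 mm above the origin when up. Only to be pressed from above, not picked up or pushed about
- disc_blue_top (a point): centre of the top face of the blue disc (32 mm diameter) and moves down with it; the disc stands 14 mm proud of the grey collar around it when up, presses straight down 8 mm against a steady 3 N or so and then stays down
- disc_blue (a joint): travel of the blue disc, m: 0 up, 0.008 fully down; counts as down beyond 0.005
- electrode_yellow: electrode with the yellow disc: flat white backing 70 x 50 x 10 mm (long side along its x) with a yellow stripe, loose, lying flat on the torso; origin at the centre of its underside, z up; a grey collar of 41 mm diameter rises 4 mm from its top and the yellow disc of 32 mm diameter stands in the middle, its top 28 mm above the origin when up. Only to be pressed from above, not picked up or pushed about
- disc_yellow_top (a point): centre of the top face of the yellow disc (32 mm diameter) and moves down with it; the disc stands 14 mm proud of the grey collar around it when up, presses straight down 8 mm against a steady 3 N or so and then stays down
- disc_yellow (a joint): travel of the yellow disc, m: 0 up, 0.008 fully down; counts as down beyond 0.005
- electrode_grey: spare electrode, the same as the others but with a grey disc and stripe; to be left alone
- disc_grey (a joint): travel of the grey spare disc, m: 0 up, 0.008 fully down; must stay up
- pen: pen lying between the trainer and the torso, 150 mm long and 11 mm thick, along its x; bystander
- saline: white bottle with a blue cap, 54 mm diameter, 120 mm tall, standing beyond the work; bystander
- tape: roll-shaped white ring, 72 mm diameter, 25 mm tall, lying flat beyond the work; bystander
- torch: small aluminium torch with a black head, 126 mm long, 24 mm thick, lying beyond the work; bystander
- bowl: small steel bowl, 72 mm diameter, 40 mm tall, beyond the work; bystander

How it is judged (in metres and radians):
On the way, in this order (a step that is already met when the one before it is completed fails the run):
1. the green power button is pressed and stays down (value of joint power above 0.005 m), for 0.1 s.
2. the blue disc is pressed down (value of joint disc_blue above 0.005 m), for 0.1 s.
3. the yellow disc is pressed down (value of joint disc_yellow above 0.005 m), for 0.1 s.
4. the orange shock button is pressed (value of joint shock above 0.005 m), for 0.05 s.
At the end, for the whole second after the job is handed in: The power button and the blue and yellow discs are down (more than 5 mm of 8), the shock button is back up (within 2 mm), the grey disc is up (within 3 mm); electrodes, torso and trainer are at rest within 20 mm of where they began and the bystanders within 30 mm (value of joint each of power, disc_blue, disc_yellow above 0.005 m and value of joint shock below 0.002 m and value of joint disc_grey below 0.003 m and distance of each of electrode_blue, electrode_yellow, electrode_grey, torso, trainer from where it was at the start of the episode below 0.02 m and distance of each of pen, saline, tape, torch, bowl from where it was at the start of the episode below 0.03 m and linear speed of each of electrode_blue, electrode_yellow, electrode_grey, torso, trainer below 0.02 m/s); the robot touches nothing.
It fails at once if a button or disc is pressed before the one that should come first is down ((value of joint disc_blue above 0.003 m and value of joint power below 0.005 m) or (value of joint disc_yellow above 0.003 m and value of joint disc_blue below 0.005 m) or (value of joint shock above 0.003 m and value of joint disc_yellow below 0.005 m)).
It fails at once if the grey spare disc is pressed (value of joint disc_grey above 0.003 m).
It fails at once if an electrode, the torso or the trainer is lifted, tipped or shoved more than 20 mm (z of any of electrode_blue, electrode_yellow, electrode_grey in the frame of torso above 0.055 m or distance of any of electrode_blue, electrode_yellow, electrode_grey, torso, trainer from where it was at the start of the episode above 0.02 m or height (world z) of any of torso, trainer above 0.012 m or angle between any of torso, trainer's own z axis and vertical above 0.1 rad).
It fails at once if the trainer, torso or an electrode is pressed harder than 30 N (contact force between the fingers and electrode_blue above 30 N or contact force between the fingers and electrode_yellow above 30 N or contact force between the fingers and electrode_grey above 30 N or contact force between the fingers and torso above 30 N or contact force between the fingers and trainer above 30 N).
It fails at once if a bystander is moved more than 30 mm (distance of any of pen, saline, tape, torch, bowl from where it was at the start of the episode above 0.03 m).
It also fails if it takes over 54 s, if anything falls off the work surface, if the arm or the gripper's body presses on something with over 40 N, if the wrist force passes 120 N, or if a joint passes its speed limit or range.

## Working session

There is one attempt and no reset: what is moved stays moved. The work goes in short steps, each a Python script; the robot and the scene stay as the last script left them, time stands still between calls to the robot, and variables do not carry over. Pictures are saved under pics/ and viewed, about 8 in all and at most 12, crops included, and the job is handed in when it is done.

```bash
mkdir -p pics; ls; python3 - <<'E'
from plant import ctrl,sensors,optics
import cv2,numpy as np
for n in("top","scene"):
    p,d=optics.grab_frame(n); cv2.imwrite(f"pics/{n}.png",p[:,:,::-1]); np.savez(f"{n}.npz",p=p,d=d)
    c=optics.camera_params(n); print(n,c)
print(ctrl.tcp_to_tips, sensors.read_state())
E
```

```text
pics
top {'mtx': array([[488.51485665,   0.        , 277.89012621],
       [  0.        , 488.51485665, 209.20311694],
       [  0.        ,   0.        ,   1.        ]]), 'R': array([[ 0.05456987, -0.9985079 , -0.00202722],
       [-0.9774879 , -0.05300647, -0.2042247 ],
       [ 0.20381252,  0.0131261 , -0.97892194]]), 't': array([-21.90910719, 616.1654469 , 942.51738502])}
scene {'mtx': array([[402.56460406,   0.        , 278.85657731],
       [  0.        , 402.56460406, 210.13822546],
       [  0.        ,   0.        ,   1.        ]]), 'R': array([[ 0.68982482,  0.72396725,  0.00362414],
       [ 0.51953325, -0.49153324, -0.69891364],
       [-0.5042092 ,  0.48401084, -0.71519689]]), 't': array([-420.51457207, -251.21043722, 1376.74147311])}
25.0 {'t': 0.1, 'q': array([ 1.04247669e+00,  2.07329332e-01,  1.54283233e+00, -2.98322264e-05,
        1.39351184e+00, -1.50495791e-01]), 'qvel': array([ 0.00079029, -0.00243422, -0.00342145,  0.00179344,  0.00081001,
       -0.00020833]), 'tau': array([-1.06112700e-03, -3.84092617e+01, -2.92548233e+01, -1.19687070e-04,
        4.80903007e-03, -5.50135638e-06]), 'eef_pos': array([211.80470888, 533.87602497, 255.2348531 ]), 'eef_rot': array([[-9.29471423e-01,  3.68892702e-01, -1.02355986e-03],
       [ 3.68894013e-01,  9.29469700e-01, -1.81193958e-03],
       [ 2.82956590e-04, -2.06173116e-03, -9.99997835e-01]]), 'force': array([-0.75508607, -0.02119139, -0.05040539]), 'wrist_torque': array([-0.05514953, -0.01652249,  0.00338668]), 'grip_width': 85.24170010456646}
```

View pics/top.png

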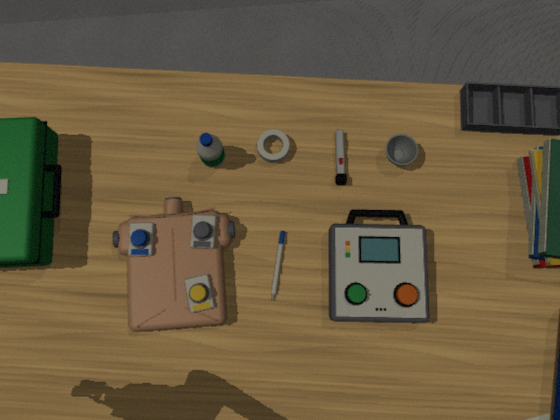

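View pics/scene.png

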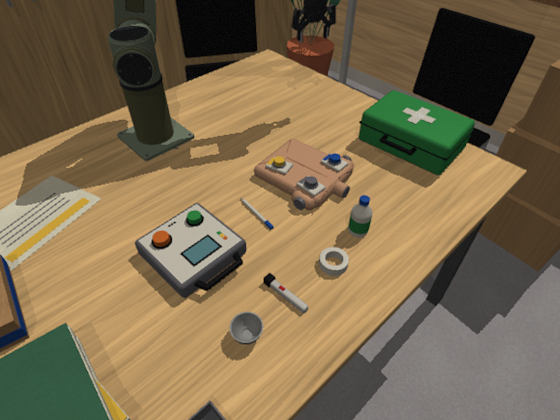

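Top view: green button at (356,294), orange at (406,294), blue disc at (139,238), yellow at (198,293) and grey at (203,231). The scene view agrees, with the trainer on the -y side and the torso on the +y side. Next I'll get the positions from both views.

```bash
cat > h.py <<'E'
import cv2,numpy as np
HUE={"green":(45,85,70,70),"orange":(3,14,170,110),"blue":(105,125,150,70),"yellow":(22,32,150,110)}
Z={"green":70,"orange":70,"blue":68,"yellow":68}
def mask(p,n):
    h=cv2.cvtColor(p,cv2.COLOR_RGB2HSV); a,b,s,v=HUE[n]
    return cv2.inRange(h,(a,s,v),(b,255,255))
def world(d,c):
    v,u=np.mgrid[:d.shape[0],:d.shape[1]]; K=c["mtx"]
    P=np.stack([(u-K[0,2])/K[0,0]*d,(v-K[1,2])/K[1,1]*d,d],-1)
    return (P-c["t"])@c["R"]
E
python3 - <<'E'
from plant import optics
from h import *
px={"top":dict(green=(356,294),orange=(406,294),blue=(139,238),yellow=(198,293)),
 "scene":dict(green=(195,218),orange=(161,239),blue=(335,159),yellow=(279,161))}
for cam in px:
    z=np.load(cam+".npz"); c=optics.camera_params(cam); W=world(z["d"].astype(float),c)
    for n,(u,v) in px[cam].items():
        m=mask(z["p"],n); r=np.zeros_like(m); cv2.circle(r,(u,v),16,255,-1)
        k=(m&r>0)&(z["d"]>0); P=W[k]; zt=np.percentile(P[:,2],90)if len(P) else 0
        T=P[np.abs(P[:,2]-zt)<5]
        (cx,cy),rad=cv2.minEnclosingCircle(T[:,:2].astype(np.float32))
        print(cam,n,k.sum(),len(T),"ztop",zt.round(1),"mean",T.mean(0).round(1),"circ",round(cx,1),round(cy,1),round(rad,1))
E
```

```text
top green 233 218 ztop 72.2 mean [ 454.5 -152.1   70.1] circ 454.5 -152.2 17.1
top orange 285 267 ztop 72.3 mean [ 458.1 -252.4   70.4] circ 458.5 -252.1 19.1
top blue 229 156 ztop 69.8 mean [542.1 291.6  68. ] circ 542.4 291.8 15.0
top yellow 259 180 ztop 69.3 mean [438.5 162.3  67.7] circ 438.6 162.2 15.1
scene green 109 104 ztop 72.0 mean [ 456.9 -154.3   70.4] circ 456.5 -155.2 18.1
scene orange 152 149 ztop 71.9 mean [ 460.9 -254.2   70.6] circ 460.8 -253.1 20.2
scene blue 71 53 ztop 69.8 mean [544.7 289.8  68.4] circ 544.8 289.1 16.4
scene yellow 56 43 ztop 69.8 mean [441.1 160.2  68.5] circ 438.8 159.4 16.1
```

```bash
cat >> h.py <<'E'
XY={"green":(455.5,-153.5),"orange":(459.5,-253),"blue":(543.5,290.5),"yellow":(439,161)}
ROT=np.array([[1.,0,0],[0,-1,0],[0,0,-1]])
def press(n):
    from plant import ctrl,sensors
    x,y=XY[n]; tip=ctrl.tcp_to_tips
    s=sensors.read_state(); ctrl.move_ptp([x,y,200],ROT)
    ctrl.move_l([x,y,Z[n]+12+tip],vel=120)
    hit=ctrl.move_l([x,y,Z[n]-12+tip],vel=12,threshold=9)
    ctrl.hold(0.15); s=sensors.read_state()
    print(n,"hit",hit,"tip",(s["eef_pos"]-[x,y,tip]).round(1),"F",s["force"].round(1),"t",round(s["t"],1))
    ctrl.move_l([x,y,Z[n]+12+tip],vel=50); ctrl.move_l([x,y,200],vel=150)
    print("F free",sensors.read_state()["force"].round(1))
E
python3 - <<'E'
from plant import ctrl,sensors
from h import *
ctrl.gripper_to(0); print(ctrl.tcp_to_tips,sensors.read_state()["grip_width"])
try: ctrl.solve_ik([543,290,90],ROT)
except Exception as e: print(e)
for n in XY:
    q=ctrl.solve_ik([*XY[n],85],ROT); print(n,None if q is None else np.round(q,2))
press("green")
from plant import optics
ctrl.move_ptp([400,0,260],ROT)
p,d=optics.grab_frame("top"); cv2.imwrite("pics/top2.png",p[:,:,::-1])
W=world(d.astype(float),optics.camera_params("top"));print(W[290:298,352:360,2].mean(), W[290:298,402:410,2].mean())
E
```

```text
25.0 -0.07673824344973847
green [-0.51  0.23  1.91 -0.    1.    1.07]
orange [-0.67  0.31  1.81 -0.    1.02  0.9 ]
blue [ 0.35  0.48  1.57 -0.    1.1   1.92]
yellow [ 0.17  0.21  1.94 -0.    0.99  1.74]
green hit True tip [-0.  0. 62.] F [-1.  -0.7  4.9] t 6.0
F free [ 0.2 -0.5  0.2]
62.06674277096306 69.66650454430584
```

View pics/top2.png

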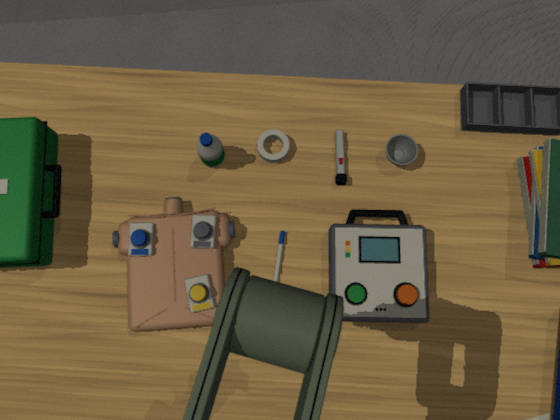

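The top view shows the green button (356,294) still down, with its depth height at 62.1 mm and orange at 69.7 mm. Nothing has moved. Next come the discs, each checked before going on.

```bash
python3 - <<'E'
from plant import ctrl,sensors,optics
from h import *
px=dict(green=(356,294),orange=(406,294),blue=(139,238),yellow=(198,293),grey=(203,231))
def check():
    ctrl.move_ptp([400,-20,260],ROT)
    p,d=optics.grab_frame("top"); W=world(d.astype(float),optics.camera_params("top"))
    r={n:round(float(np.median(W[v-3:v+4,u-3:u+4,2])),1) for n,(u,v) in px.items()}
    print(r); cv2.imwrite("pics/top3.png",p[:,:,::-1]); return r
press("blue"); r=check()
if r["blue"]<62.5:
    press("yellow"); r=check()
    if r["yellow"]<62.5:
        press("orange"); check()
E
```

```text
blue hit True tip [-0.  -0.  60.1] F [ 0.5 -0.2  5.2] t 12.0
F free [ 0.8 -0.1 -0.1]
{'green': 61.7, 'orange': 69.9, 'blue': 59.6, 'yellow': 67.9, 'grey': 67.6}
yellow hit True tip [-0.  0. 60.] F [-1.4 -0.   4.9] t 18.1
F free [-0.3  0.9 -0.5]
{'green': 62.0, 'orange': 70.3, 'blue': 60.0, 'yellow': 59.8, 'grey': 67.6}
orange hit True tip [-0.   0.  62.1] F [-0.4 -0.5  5.4] t 23.9
F free [-0.6  0.4  0.1]
{'green': 62.2, 'orange': 70.1, 'blue': 59.7, 'yellow': 59.1, 'grey': 67.7}
```

View pics/top3.png

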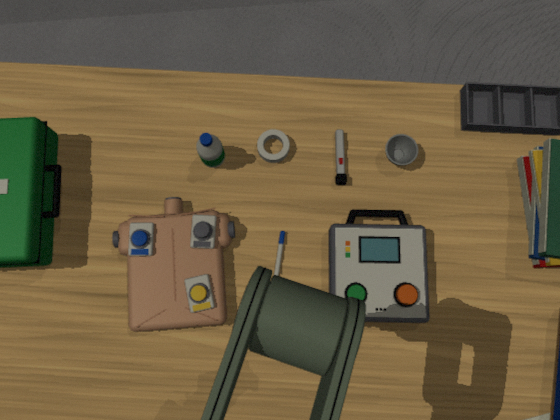

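The final top view shows everything in its starting place: blue (139,238), yellow (198,293), grey (203,231), trainer buttons (356,294) and (406,294). The hand is clear of everything.

```bash
python3 -c "
from plant import ctrl,sensors
print(sensors.read_state()['t'],sensors.read_state()['eef_pos']); ctrl.finish_job()"
```

```text
26.2167 [400.31482069 -20.86400527 259.51179077]
the job is handed in; nothing more can be done
```

I ran the drill in order (green power, blue disc, yellow disc, orange shock) with the closed fingertips and handed it in at 26 s. `finish_job` gives no verdict.

- **Presses:** each one went the full 8 mm by fingertip position and stopped at a 9 N force threshold, with about 5 N read while holding.
- **Final depth check:** this was taken from the top camera.

| Button or disc | Height at end | State |
|---|---|---|
| Green power | 62 mm | down |
| Blue disc | 60 mm | down |
| Yellow disc | 59 mm | down |
| Orange shock | 70 mm | sprung back up |
| Grey spare | 68 mm | up, untouched |

- **Clearance:** nothing had visibly moved in the last picture, judged by eye. The hand finished 260 mm above the table, touching nothing.

No checks failed or disagreed. The two cameras differed by about 3 mm on positions, so I pressed at roughly their average.

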